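# Set the abrasion tester's yellow fader to the green pointer

### The job

On the abrasion tester's white control desk, slide the yellow fader along its track until the white line across its grip is level with the green pointer clipped beside that track. Leave the red and the blue faders where they stand, and let go when done.

Things in the scene. Friction and masses are not known exactly. Their poses are not given: they have to be found in the camera images.
- yellow_grip (a point): Grip of the yellow fader: upright block 24 mm along its track, 26 mm across, 41 mm tall, white line across its middle. Point: on its centre line, 15 mm below its flat top, 29 mm above the flat metal face plate, whose top is 63 mm above the table. Slides only along its straight track (140 mm, end stops), 2 N friction, stays where left. Axes: x along the track, away from the robot; y across; z up.
- green_mark (a point): Centre of the top of the small green pointer clip (14 mm along the track, 18 mm across, 4 mm thick) fixed on the yellow fader's face plate, 35 mm to the +y side of the track's middle, its tip pointing at the track. Axes as the yellow grip's: x along the track. The fader is set when its grip has the same place along this x axis as the clip.
- red_grip (a point): The same point of the red fader, of the same make, on a parallel track of the same desk. Not to be moved. The three tracks lie side by side 115 mm apart, in an order that changes.
- blue_grip (a point): The same point of the blue fader, of the same make, on a parallel track of the same desk. Not to be moved.

How it is judged:
By the outcome, as a careful person would: the job done as asked, in the order asked, and still so for the second after the job is handed in, with the robot touching nothing.
It also fails if it takes over 32 s, if anything falls off the work surface, if the arm or the gripper's body presses on something with over 40 N, if the wrist force passes 120 N, or if a joint passes its speed limit or range.

### The arm

A 6-joint arm with a two-finger parallel gripper is mounted at the origin on the work surface. World frame = base frame: x ahead of the robot, y to its left, z up, the work surface at z = 0. Lengths are in m, angles in degrees, forces in N, time in s.
With the tool pointing down it reaches from about 0.4 to 0.825 m from the base axis. Payload 7 kg.
Tool frame: the origin (TCP) lies midway between the tips of the shut fingers; the grasp point (between the pads) lies 19 mm behind it (ctrl.grip_point_offset is the distance from the TCP to the grasp point, in m); x points along the fingers, y is the direction in which the jaws open and shut, and the axes are right-handed (so a half turn about x gives the same grasp; the last joint's range is limited). The gripper opens to 88 mm and grips with 3 to 60 N. Pads are 19 mm wide; open, the fingers measure 130 mm over their backs; the gripper's body (78 mm by 193 mm) begins 47 mm behind the grasp point.
Start: joints at [85.835, 20.546, 0.682, 0, -70.136, -16.507], TCP at [0.238, 0.632, 0.227] pointing down, gripper open.
Joint ranges: [-176.03, 176.03], [-82.01, 121.73], [-58.28, 71.71], [-173.87, 95.51], [-174.79, -0.11], [-173.66, 173.66]. Speed limits (degrees/s): [136.94, 136.94, 172.46, 180, 180, 180].

### API

Orientations are given as [roll, pitch, yaw] about the fixed x, y, z axes, in that order (R = Rz(yaw) Ry(pitch) Rx(roll)).
In Python, from plant import ctrl gives the robot as it stands.
- The arm moves only by the tool drive_tool, never from a script. Its argument "plan" is a list of rows, each a list of 3 entries, a list of its own where there are three numbers: the shift along the tool's x, y, z in m, then the turn, a rotation vector about the tool's x, y, z in degrees, then the opening, from 0 (shut) to 1 (fully open). In form: [[[dx, dy, dz], [wx, wy, wz], grip], ...]. A call has 1 to 20 rows; each row is the pose to reach, as a shift and turn from the pose measured when the call began, along the tool's axes at that moment; what a row does not reach only later rows make up. A row lasts 1/12 s, in which the tool goes at most 41.7 mm and 7.16 degrees, less where a joint would pass 70% of its speed; a pose out of reach is approached as far as the arm can. A call with a gripper value outside its range is refused whole. The fingers move at their own pace and stop on an object; the grip force is fixed at half the most. Time passes only in rows, so rows that repeat a pose let the fingers close. It gives the time, the measured TCP pose, the force and the opening at its end, in the units of the state.
- ctrl.get_obs(): the state, without advancing time (a new reading comes with each control period).
- ctrl.snapshot(name): name is "side" or "top"; returns the picture (480x640x3 uint8, blue, green, red); there is no depth.
- ctrl.get_calibration(name): a dict with "fx", "fy", "cx", "cy" (pixels), "R" (3x3) and "t" (3): a world point X has camera coordinates R X + t. Camera axes: x right, y down, z forward; pixel columns grow to the right and rows downward; lengths in m; the calibration is good to about 2 mm. A picture is of the moment at which its call begins. get_calibration takes no time and is no camera call.
- ctrl.close_job(): hands the job in, once; it reports no verdict.
Trained networks look in the newest picture that a camera, given by its name, has taken for a name from the list of things; names that differ only in an ending like _2 or _b are one class to them, and where a whole thing is asked for, a point or a joint stands for the part that bears it (a point fixed in the world has none). Each returns a list of dicts, best first, with "confidence" (0 to 1); they miss things now and then, are a little off and sometimes report something else, mostly with a low value. They report only what shows in the picture. A call takes as long as a camera call.
- ctrl.cut_out(camera, name): "pixels" (480x640 bool, what is visible of it) and "pixel" ([column, row] in pixels, amid what is visible of it).
- ctrl.landmark_of(camera, name): "pixel" ([column, row] in pixels: a listed point, or the origin of a listed thing).
The state is a dict: "clock": time; "joint_pos": joint angles; "qvel": joint speeds; "tau": joint torques, N m; "tool_pos": TCP position; "orientation": TCP orientation; "force": force on the tool from outside, world axes, zero at the start; "moment": the same for the moment, N m; "opening": finger opening in m.
Only numpy, scipy, OpenCV 4.12 (cv2) and the standard library are available. Lean on these libraries where they do the work, as an engineer would, in place of code of your own. Each camera call takes 0.05 s, during which the arm holds its last target. There are 200 camera calls.

## Working session

There is one attempt and no reset: what is moved stays moved. The work goes in short steps, Python scripts to look and compute and a tool call to move; the robot and the scene stay as the last step left them, time stands still between calls to the robot, and variables do not carry over. Pictures are saved under pics/ and viewed, about 8 in all and at most 12, crops included, and the job is handed in when it is done.

Besides the shell and the picture viewer there is one more tool, called as a command line: name --argument value ..., lists and objects as JSON in quotes. drive_tool: Moves the arm, as the interface text tells. Its arguments: {"type":"object","properties":{"plan":{"type":"array","items":{"type":"array"}}},"required":["plan"]}

```bash
mkdir -p pics
cat > h.py <<'E'
import numpy as np, cv2
from plant import ctrl
from scipy.spatial.transform import Rotation as Rn
def ray(cam,p):
    c=ctrl.get_calibration(cam);R=np.array(c["R"]);t=np.array(c["t"])
    d=R.T@np.array([(p[0]-c["cx"])/c["fx"],(p[1]-c["cy"])/c["fy"],1]);return -R.T@t,d/np.linalg.norm(d)
def atz(cam,p,z):
    o,d=ray(cam,p);return o+d*(z-o[2])/d[2]
def proj(cam,X):
    c=ctrl.get_calibration(cam);q=np.array(c["R"])@np.array(X)+np.array(c["t"]);return np.array([c["fx"]*q[0]/q[2]+c["cx"],c["fy"]*q[1]/q[2]+c["cy"]])
Z=dict(yellow_grip=.092,red_grip=.092,blue_grip=.092,green_mark=.067)
def look(tag):
    for cam in("side","top"):
        cv2.imwrite(f"pics/{tag}_{cam}.png",ctrl.snapshot(cam))
        for n,z in Z.items():
            for r in ctrl.landmark_of(cam,n)[:2]:
                print(cam,n,np.round(r["pixel"],1),round(r["confidence"],2),atz(cam,r["pixel"],z).round(4))
E
python3 - <<'E'
from h import *
look("a")
o=ctrl.get_obs();print({k:np.round(o[k],4) for k in("clock","tool_pos","orientation","opening","force")}, ctrl.grip_point_offset)
for c in("side","top"):print(c,ray(c,(320,240)))
E
```

```text
side yellow_grip [315.5 344.5] 0.68 [ 0.4735 -0.1075  0.092 ]
side red_grip [325.7 263.6] 0.65 [0.5351 0.0141 0.092 ]
side blue_grip [387.5 422.2] 0.98 [ 0.5002 -0.2202  0.092 ]
side green_mark [356.9 314. ] 0.48 [ 0.5453 -0.0597  0.067 ]
top yellow_grip [433.1 275.6] 0.85 [ 0.4757 -0.0982  0.092 ]
top red_grip [339.2 230.3] 0.58 [0.5321 0.0143 0.092 ]
top blue_grip [530.7 257.6] 0.71 [ 0.4964 -0.2187  0.092 ]
top green_mark [400.2 223.8] 0.71 [ 0.5439 -0.0646  0.067 ]
{'clock': np.float64(0.5), 'tool_pos': array([0.2383, 0.6315, 0.2265]), 'orientation': array([103.8802,  89.9941, -96.7905]), 'opening': np.float64(0.0877), 'force': array([-0.0193, -0.2659,  0.9428])} 0.0188
side (array([ 0.33550711, -0.46505971,  0.51396928]), array([ 0.29861061,  0.7456894 , -0.5956333 ]))
top (array([0.42169115, 0.04734366, 0.75929046]), array([ 0.14620895, -0.01415832, -0.98915241]))
```

View pics/a_top.png

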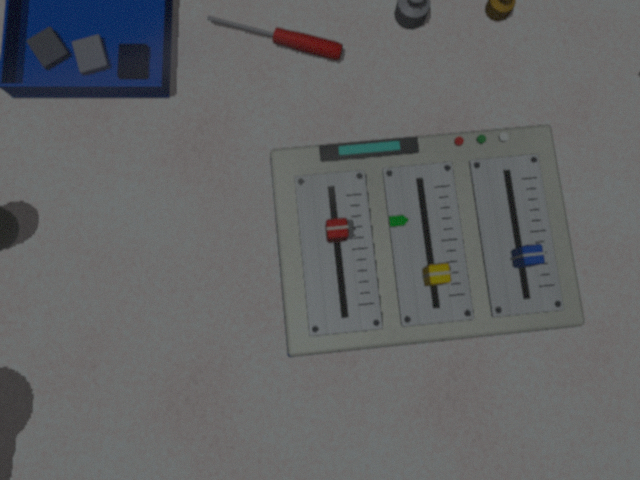

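View pics/a_side.png

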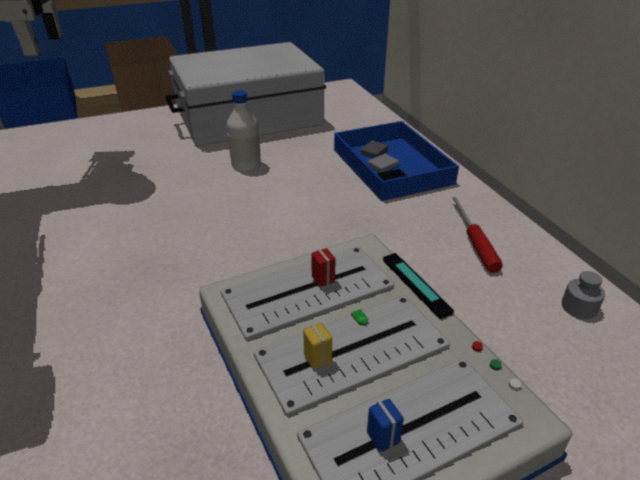

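The top view shows red at (338,229), yellow at (439,274) and blue at (528,255). The green clip is at (398,221), left of the yellow track (+y). In the side view yellow is at (318,346) and the clip at (360,317). The detections agree with both pictures, so next I'll refine the track axis and the yellow and green points.

```bash
cat >> h.py <<'E'
def blob(cam,im,lo,hi,c,r=40):
    m=cv2.inRange(cv2.cvtColor(im,cv2.COLOR_BGR2HSV),lo,hi)
    k=np.zeros_like(m);cv2.circle(k,tuple(map(int,c)),r,255,-1);m&=k
    n,l,s,ce=cv2.connectedComponentsWithStats(m);i=1+np.argmax(s[1:,4]);return ce[i],s[i]
E
python3 - <<'E'
from h import *
im=cv2.imread("pics/a_top.png");si=cv2.imread("pics/a_side.png")
sc=[((301,181),(315,329)),((360,176),(376,323)),((390,173),(407,320)),((447,168),(467,313)),((477,165),(498,310)),((534,160),(558,304))]
for a,b in sc:
    d=atz("top",a,.063)-atz("top",b,.063);print(np.degrees(np.arctan2(d[1],d[0])).round(2),np.linalg.norm(d).round(4))
for a,b in [((331,187),(345,317)),((420,179),(436,307)),((507,170),(527,298))]:
    A,B=atz("top",a,.063),atz("top",b,.063);d=A-B;print("slot",A.round(4),B.round(4),np.degrees(np.arctan2(d[1],d[0])).round(2),np.linalg.norm(d).round(4))
for cam,i,cg,cy in(("top",im,(398,221),(437,274)),("side",si,(360,317),(318,346))):
    g,s=blob(cam,i,(45,100,40),(80,255,255),cg,25);y,s2=blob(cam,i,(18,90,40),(36,255,255),cy,30)
    print(cam,g,s,atz(cam,g,.067).round(4),y,s2)
a=cv2.resize(im[200:310,380:480],None,fx=5,fy=5,interpolation=cv2.INTER_CUBIC)
b=cv2.resize(si[290:400,280:380],None,fx=5,fy=5,interpolation=cv2.INTER_CUBIC)
c=np.hstack([a,b])[:, :];cv2.imwrite("pics/a_crop.png",cv2.convertScaleAbs(cv2.resize(c,(800,440)),alpha=1.5))
E
```

```text
4.98 0.1885
4.79 0.1883
4.67 0.1889
4.96 0.1875
4.84 0.1881
5.1 0.188
slot [0.5934 0.0225 0.063 ] [0.4279 0.0074 0.063 ] 5.22 0.1661
slot [ 0.6033 -0.0929  0.063 ] [ 0.4389 -0.1065  0.063 ] 4.71 0.165
slot [ 0.6148 -0.2074  0.063 ] [ 0.4487 -0.2219  0.063 ] 4.99 0.1667
top [397.34146341 220.28658537] [389 215  19  11 164] [ 0.5485 -0.0611  0.067 ] [437.22978723 279.31914894] [424 274  27  12 235]
side [359.76129032 316.90322581] [352 310  16  15 155] [ 0.5464 -0.0654  0.067 ] [312.42715232 347.62748344] [303 327  19  42 604]
```

View pics/a_crop.png

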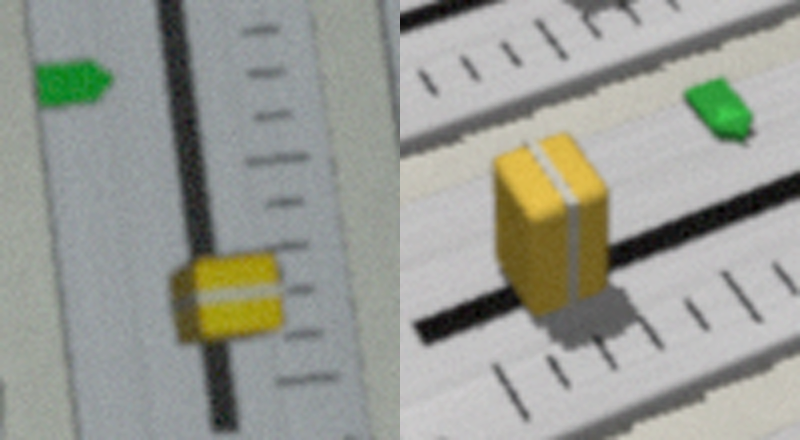

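Run:
```python
from h import *
u=np.array([np.cos(np.radians(4.9)),np.sin(np.radians(4.9))])
for cam,y,g in(("top",(440,273.75),(397.34,220.29)),("side",(317.5,333),(359.8,316.9))):
    Y=atz(cam,y,.107);G=atz(cam,g,.067);d=(G-Y)[:2];print(cam,Y.round(4),"along",d@u,"across",u[0]*d[1]-u[1]*d[0])
R=Rn.from_euler('xyz',ctrl.get_obs()["orientation"],degrees=True).as_matrix();print(R.round(3))
```

```text
top [ 0.4766 -0.1032  0.107 ] along 0.07519625259263304 across 0.035870511268811855
side [ 0.4764 -0.1062  0.107 ] along 0.07328410618462808 across 0.034650286613265094
[[-0.    -0.353 -0.936]
 [-0.    -0.936  0.353]
 [-1.     0.    -0.   ]]
```

Run:
```python
from h import *
B=atz("side",(245,165),0);print(B,proj("top",B))
for h in(.15,.2,.25):print(h,proj("side",B+[0,0,h]))
C=atz("side",(190,135),0);print("box",C)
R=Rn.from_euler('xyz',ctrl.get_obs()["orientation"],degrees=True).as_matrix();p=np.array(ctrl.get_obs()["tool_pos"])
for w in([.42,.40,.30],[.52,.15,.26],[.4765,-.104,.18]):print(w,(R.T@(np.array(w)-p)).round(3))
```

```text
[0.54734314 0.4698378  0.        ] [  1.79825913 232.97515496]
0.15 [237.96918616  92.53262137]
0.2 [235.32431852  65.27167702]
0.25 [232.50381169  36.20040006]
box [0.47081459 0.64941443 0.        ]
[0.42, 0.4, 0.3] [-0.073  0.152 -0.252]
[0.52, 0.15, 0.26] [-0.033  0.351 -0.434]
[0.4765, -0.104, 0.18] [ 0.047  0.604 -0.483]
```

drive_tool --plan '[[[-0.06,0.2,-0.2],[20,0,0],1],[[-0.06,0.2,-0.2],[20,0,0],1],[[-0.06,0.2,-0.2],[20,0,0],1],[[-0.06,0.2,-0.2],[20,0,0],1],[[-0.06,0.2,-0.2],[30,0,0],1],[[-0.06,0.2,-0.2],[30,0,0],1],[[0.02,0.604,-0.483],[64.4,0,0],1],[[0.02,0.604,-0.483],[64.4,0,0],1],[[0.02,0.604,-0.483],[64.4,0,0],1],[[0.02,0.604,-0.483],[64.4,0,0],1],[[0.02,0.604,-0.483],[64.4,0,0],1],[[0.02,0.604,-0.483],[64.4,0,0],1],[[0.02,0.604,-0.483],[64.4,0,0],1],[[0.02,0.604,-0.483],[64.4,0,0],1],[[0.02,0.604,-0.483],[64.4,0,0],1],[[0.02,0.604,-0.483],[64.4,0,0],1],[[0.02,0.604,-0.483],[64.4,0,0],1],[[0.02,0.604,-0.483],[64.4,0,0],1],[[0.02,0.604,-0.483],[64.4,0,0],1],[[0.02,0.604,-0.483],[64.4,0,0],1]]'

```text
clock: 2.17
tool_pos: [0.4771, -0.1089, 0.2054]
orientation: [113.9, 89.9, -151.5]
force: [1.2, 0.9, 0.3]
opening: 0.0876
```

```bash
cat >> h.py <<'E'
def to(w,yaw=-175.1):
    o=ctrl.get_obs();R=Rn.from_euler('xyz',o["orientation"],degrees=True).as_matrix()
    a=np.radians(yaw);y=np.array([np.cos(a),np.sin(a),0]);x=np.array([0,0,-1.]);T=np.column_stack([x,y,np.cross(x,y)])
    print("now",np.round(o["tool_pos"],4),"clock",o["clock"],"F",np.round(o["force"],2),"open",o["opening"]);print("shift",(R.T@(np.array(w)-o["tool_pos"])).round(4),"turn",Rn.from_matrix(R.T@T).as_rotvec(degrees=True).round(2))
E
python3 - <<'E'
from h import *
to([.4765,-.104,.14]);to([.4765,-.104,.076])
E
```

```text
now [ 0.4771 -0.1089  0.2054] clock 2.1667 F [1.15 0.94 0.27] open 0.0875915098874384
shift [0.0654 0.0001 0.005 ] turn [-0.24 -0.05 -0.11]
now [ 0.4771 -0.1089  0.2054] clock 2.1667 F [1.15 0.94 0.27] open 0.0875915098874384
shift [ 1.294e-01 -1.000e-04  5.100e-03] turn [-0.24 -0.05 -0.11]
```

drive_tool --plan '[[[0.03,0,0.005],[0,0,0],1],[[0.06,0,0.005],[0,0,0],1],[[0.085,0,0.005],[0,0,0],1],[[0.105,0,0.005],[0,0,0],1],[[0.12,0,0.005],[0,0,0],1],[[0.129,0,0.005],[0,0,0],1],[[0.129,0,0.005],[0,0,0],1],[[0.129,0,0.005],[0,0,0],1]]'

```text
clock: 2.83
tool_pos: [0.4767, -0.1041, 0.0767]
orientation: [117.6, 89.9, -147.8]
force: [0.4, 0.7, 1.0]
opening: 0.0876
```

Run:
```python
from h import *
to([.4765,-.104,.076])
im=ctrl.snapshot("side");cv2.imwrite("pics/b.png",cv2.resize(cv2.convertScaleAbs(im[200:480,150:500],alpha=1.4),None,fx=2,fy=2))
```

```text
now [ 0.4767 -0.1041  0.0767] clock 2.8333 F [0.37 0.73 0.99] open 0.0875710400894205
shift [0.0007 0.0002 0.0001] turn [-0.23 -0.06 -0.12]
```

View pics/b.png

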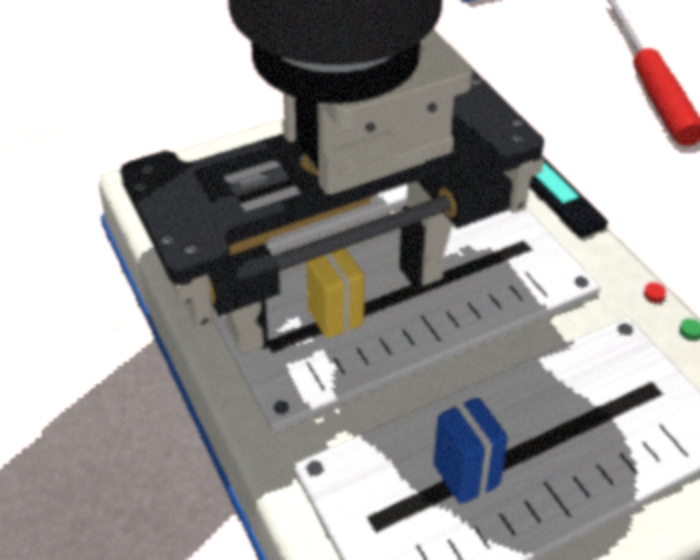

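The fingers straddle the yellow grip (crop 335,290) along the track, well clear of blue and red. Closing now.

drive_tool --plan '[[[0,0,0],[0,0,0],0.5],[[0,0,0],[0,0,0],0.4],[[0,0,0],[0,0,0],0],[[0,0,0],[0,0,0],0],[[0,0,0],[0,0,0],0],[[0,0,0],[0,0,0],0],[[0,0,0],[0,0,0],0],[[0,0,0],[0,0,0],0],[[0,0,0],[0,0,0],0],[[0,0,0],[0,0,0],0],[[0,0,0],[0,0,0],0],[[0,0,0],[0,0,0],0]]'

```text
clock: 3.88
tool_pos: [0.4771, -0.104, 0.0772]
orientation: [134.0, 89.9, -131.3]
force: [-1.2, -1.0, 0.9]
opening: 0.0241
```

Run:
```python
from h import *
o=ctrl.get_obs();p=np.array(o["tool_pos"]);u=np.array([np.cos(np.radians(4.9)),np.sin(np.radians(4.9)),0])
to(p+.074*u)
```

```text
now [ 0.4771 -0.104   0.0772] clock 3.8833 F [-1.17 -1.04  0.87] open 0.02406103306647118
shift [-0.0001 -0.074   0.0003] turn [-0.21 -0.06 -0.07]
```

drive_tool --plan '[[[0,-0.006,0],[0,0,0],0],[[0,-0.015,0],[0,0,0],0],[[0,-0.025,0],[0,0,0],0],[[0,-0.035,0],[0,0,0],0],[[0,-0.045,0],[0,0,0],0],[[0,-0.055,0],[0,0,0],0],[[0,-0.064,0],[0,0,0],0],[[0,-0.07,0],[0,0,0],0],[[0,-0.073,0],[0,0,0],0],[[0,-0.074,0],[0,0,0],0],[[0,-0.074,0],[0,0,0],0],[[0,-0.074,0],[0,0,0],0]]'

```text
clock: 4.88
tool_pos: [0.5529, -0.0973, 0.0772]
orientation: [-126.8, 89.9, -32.1]
force: [2.3, 5.6, 1.5]
opening: 0.024
```

```bash
cat > c.py <<'E'
from h import *
import sys
t=sys.argv[1];to([.55,-.098,.076])
s=ctrl.snapshot("side");q=ctrl.snapshot("top");np.save(f"pics/{t}.npy",np.stack([s,q]))
a=cv2.resize(q[180:290,370:470],(400,440),interpolation=cv2.INTER_CUBIC)
b=cv2.resize(s[260:370,310:410],(400,440),interpolation=cv2.INTER_CUBIC)
cv2.imwrite(f"pics/{t}.png",cv2.convertScaleAbs(np.hstack([a,b]),alpha=1.5))
for cam in("top","side"):
  for n in("yellow_grip","green_mark","red_grip","blue_grip"):
    for r in ctrl.landmark_of(cam,n)[:1]:print(cam,n,np.round(r["pixel"],1),round(r["confidence"],2),atz(cam,r["pixel"],Z[n]).round(4))
E
python3 c.py c
```

```text
now [ 0.5529 -0.0973  0.0772] clock 4.8833 F [2.29 5.57 1.51] open 0.023961582589961977
shift [ 0.0012  0.0029 -0.0005] turn [-0.19 -0.04  0.06]
top yellow_grip [526.6 256.2] 0.72 [ 0.4982 -0.2138  0.092 ]
top green_mark [340.6 227. ] 0.55 [0.5404 0.0112 0.067 ]
top red_grip [337.9 226.4] 0.51 [0.5369 0.0158 0.092 ]
top blue_grip [527.2 256. ] 0.97 [ 0.4984 -0.2146  0.092 ]
side yellow_grip [376.  319.6] 0.58 [ 0.5496 -0.0983  0.092 ]
side red_grip [324.8 264.4] 0.49 [0.5335 0.013  0.092 ]
side blue_grip [387.9 421.1] 0.97 [ 0.5011 -0.2193  0.092 ]
```

View pics/c.png

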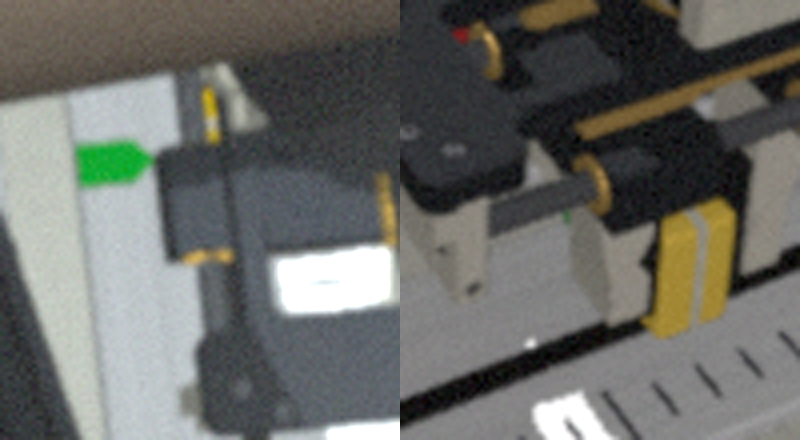

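The grip still holds yellow and it has moved along. The arm hides it from the top camera, so I'll release, clear the view and check.

drive_tool --plan '[[[0,0,0],[0,0,0],0.5],[[0,0,0],[0,0,0],1],[[0,0,0],[0,0,0],1],[[0,0,0],[0,0,0],1],[[0,0,0],[0,0,0],1],[[-0.03,0,0],[0,0,0],1],[[-0.07,0,0],[0,0,0],1],[[-0.11,0,0.02],[0,0,0],1],[[-0.13,0,0.06],[0,0,0],1],[[-0.13,0,0.3],[0,0,0],1],[[-0.13,0,0.3],[0,0,0],1],[[-0.13,0,0.3],[0,0,0],1],[[-0.13,0,0.3],[0,0,0],1],[[-0.13,0,0.3],[0,0,0],1],[[-0.13,0,0.3],[0,0,0],1],[[-0.13,0,0.3],[0,0,0],1]]'

```text
clock: 6.72
tool_pos: [0.5279, 0.207, 0.2071]
orientation: [-86.6, 89.8, 8.4]
force: [0.7, -0.5, 0.9]
opening: 0.0876
```

```bash
python3 c.py d
```

```text
now [0.5279 0.207  0.2071] clock 6.7167 F [ 0.68 -0.46  0.95] open 0.08759292491971134
shift [ 0.131   0.0046 -0.3058] turn [0.04 0.01 0.15]
top yellow_grip [427.  210.9] 0.74 [ 0.5553 -0.0941  0.092 ]
top green_mark [400.1 221.2] 0.57 [ 0.5473 -0.0645  0.067 ]
top red_grip [336.4 230.4] 0.91 [0.532  0.0177 0.092 ]
top blue_grip [528.4 254.8] 0.81 [ 0.4999 -0.2161  0.092 ]
side yellow_grip [374.4 318.8] 0.94 [ 0.5485 -0.0965  0.092 ]
side green_mark [359.  314.5] 0.43 [ 0.5473 -0.0614  0.067 ]
side red_grip [323.  264.6] 0.59 [0.5312 0.0135 0.092 ]
side blue_grip [386.9 421.1] 0.58 [ 0.5002 -0.2189  0.092 ]
```

View pics/d.png

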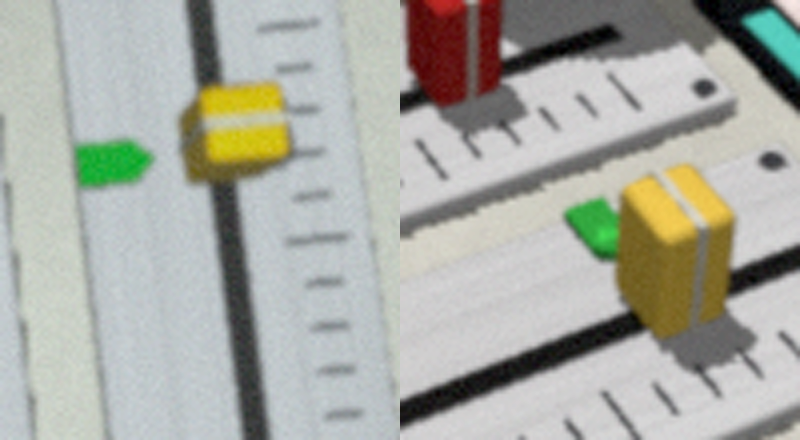

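Top view: the line is near (431.8,210.8) and the clip near (397,220.3). Red and blue look unmoved. I'll measure the residual with images rectified into the track frame.

```bash
cat > m.py <<'E'
from h import *
import sys
A=np.load(f"pics/{sys.argv[1]}.npy");im={"side":A[0],"top":A[1]}
a=np.radians(4.9);u=np.array([np.cos(a),np.sin(a),0]);v=np.array([-np.sin(a),np.cos(a),0]);O=np.array([.5505,-.0976,0])
def rect(cam,z,s,w):
    S,W=np.meshgrid(s,w,indexing='ij');P=O+S[...,None]*u+W[...,None]*v+np.array([0,0,z])
    c=ctrl.get_calibration(cam);Q=P@np.array(c["R"]).T+np.array(c["t"])
    return cv2.remap(im[cam],(c["fx"]*Q[...,0]/Q[...,2]+c["cx"]).astype(np.float32),(c["fy"]*Q[...,1]/Q[...,2]+c["cy"]).astype(np.float32),cv2.INTER_LINEAR).astype(float)
s=np.arange(-.025,.025,.00025)
out=[]
for cam in("top","side"):
    g=rect(cam,.067,s,np.arange(.022,.048,.00025));m=(g[...,1]-np.maximum(g[...,0],g[...,2]))>25
    gs=(m.sum(1)*s).sum()/m.sum();gw=(m.sum(0)*np.arange(.022,.048,.00025)).sum()/m.sum()
    y=rect(cam,.107,s,np.arange(-.008,.008,.00025));r=y[...,0].mean(1);yl=(y[...,2]-y[...,0]).mean(1)>20
    i=np.where(yl)[0];k=np.arange(i[0],i[-1]);k=k[(abs(k-(i[0]+i[-1])/2)<24)]
    w=np.clip(r[k]-np.median(r[k])-8,0,None);ls=(w*s[k]).sum()/w.sum()
    print(cam,"green",(gs*1e3).round(2),(gw*1e3).round(1),"line",(ls*1e3).round(2),"yellow extent",s[i[[0,-1]]]*1e3,"line-green mm",((ls-gs)*1e3).round(2))
    out.append(cv2.resize(np.hstack([g,y]).astype(np.uint8)[::-1],None,fx=2.3,fy=3))
cv2.imwrite(f"pics/m_{sys.argv[1]}.png",cv2.convertScaleAbs(np.hstack(out),alpha=1.4))
E
python3 m.py d
```

```text
top green 1.11 36.6 line 3.54 yellow extent [-11.75  15.  ] line-green mm 2.44
side green -1.72 34.7 line 1.93 yellow extent [-17.5  13. ] line-green mm 3.65
```

View pics/m_d.png

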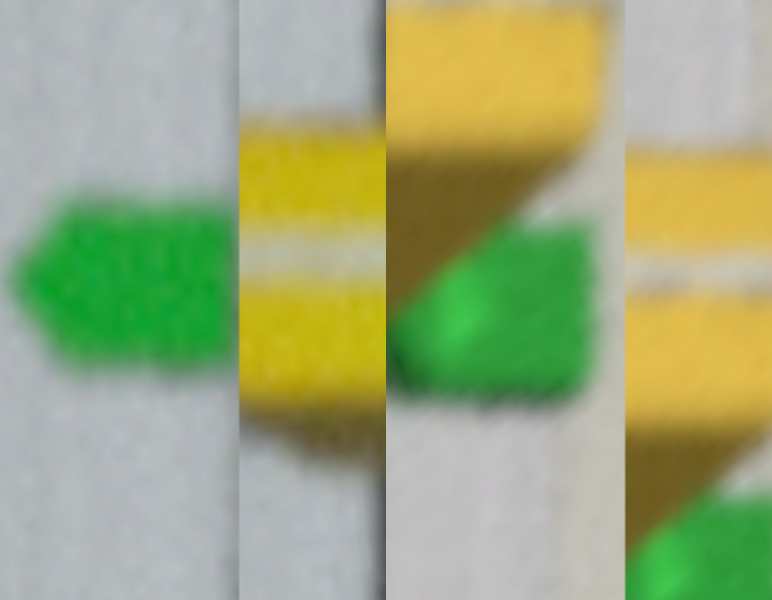

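Top view: line at about +3.5 mm and clip at about +1.2 mm. The side view, corrected for occlusion, gives a similar gap. The fader is about 2.3 mm too far, matching the arm's 76 mm of travel against the 74 mm planned. I'll regrasp and pull it back.

Run:
```python
from h import *
to([.553,-.0975,.18]);to([.553,-.0975,.0765])
```

```text
now [0.5282 0.2009 0.2072] clock 7.2167 F [-0.21 -0.17  0.34] open 0.08760101377229977
shift [ 0.0273 -0.0006 -0.2994] turn [-0.27 -0.03  0.09]
now [0.5282 0.2009 0.2072] clock 7.2167 F [-0.21 -0.17  0.34] open 0.08760101377229977
shift [ 0.1308 -0.0004 -0.2993] turn [-0.27 -0.03  0.09]
```

drive_tool --plan '[[[0,0,-0.3],[0,0,0],1],[[0,0,-0.3],[0,0,0],1],[[0,0,-0.3],[0,0,0],1],[[0,0,-0.3],[0,0,0],1],[[0,0,-0.3],[0,0,0],1],[[0,0,-0.3],[0,0,0],1],[[0,0,-0.3],[0,0,0],1],[[0,0,-0.3],[0,0,0],1],[[0.02,0,-0.3],[0,0,0],1],[[0.04,0,-0.3],[0,0,0],1],[[0.07,0,-0.3],[0,0,0],1],[[0.095,0,-0.3],[0,0,0],1],[[0.115,0,-0.3],[0,0,0],1],[[0.127,0,-0.3],[0,0,0],1],[[0.13,0,-0.3],[0,0,0],1],[[0.13,0,-0.3],[0,0,0],1],[[0.13,0,-0.3],[0,0,0],1]]'

```text
clock: 8.63
tool_pos: [0.5532, -0.0983, 0.078]
orientation: [-108.8, 89.9, -14.1]
force: [0.2, 0.2, 0.5]
opening: 0.0875
```

drive_tool --plan '[[[0,0,0],[0,0,0],0.4],[[0,0,0],[0,0,0],0.4],[[0,0,0],[0,0,0],0],[[0,0,0],[0,0,0],0],[[0,0,0],[0,0,0],0],[[0,0,0],[0,0,0],0],[[0,0,0],[0,0,0],0],[[0,0,0],[0,0,0],0],[[0,0,0],[0,0,0],0],[[0,0,0],[0,0,0],0],[[0,0,0],[0,0,0],0],[[0,0,0],[0,0,0],0]]'

```text
clock: 9.63
tool_pos: [0.5531, -0.0984, 0.078]
orientation: [-110.9, 89.9, -16.3]
force: [-0.7, -0.4, -0.6]
opening: 0.0237
```

Run:
```python
from h import *
to([.5502,-.0978,.0765])
```

```text
now [ 0.5531 -0.0984  0.078 ] clock 9.6333 F [-0.75 -0.36 -0.59] open 0.023701764979463462
shift [0.0015 0.0029 0.0008] turn [-0.26 -0.05  0.13]
```

drive_tool --plan '[[[0,0.001,0],[0,0,0],0],[[0,0.002,0],[0,0,0],0],[[0,0.0025,0],[0,0,0],0],[[0,0.0025,0],[0,0,0],0],[[0,0.0025,0],[0,0,0],0],[[0,0.0025,0],[0,0,0],0],[[0,0.0025,0],[0,0,0],0],[[0,0.0025,0],[0,0,0],0]]'

```text
clock: 10.3
tool_pos: [0.5507, -0.0986, 0.078]
orientation: [-111.5, 89.9, -16.8]
force: [1.7, -1.0, -1.1]
opening: 0.0237
```

drive_tool --plan '[[[0,0,0],[0,0,0],0.5],[[0,0,0],[0,0,0],1],[[0,0,0],[0,0,0],1],[[0,0,0],[0,0,0],1],[[0,0,0],[0,0,0],1],[[-0.03,0,0],[0,0,0],1],[[-0.07,0,0],[0,0,0],1],[[-0.11,0,0.02],[0,0,0],1],[[-0.13,0,0.06],[0,0,0],1],[[-0.13,0,0.3],[0,0,0],1],[[-0.13,0,0.3],[0,0,0],1],[[-0.13,0,0.3],[0,0,0],1],[[-0.13,0,0.3],[0,0,0],1],[[-0.13,0,0.3],[0,0,0],1],[[-0.13,0,0.3],[0,0,0],1],[[-0.13,0,0.3],[0,0,0],1]]'

```text
clock: 11.63
tool_pos: [0.5259, 0.2059, 0.2078]
orientation: [-90.3, 89.8, 4.6]
force: [-0.1, -0.7, -0.2]
opening: 0.0874
```

```bash
python3 c.py e; python3 m.py e
```

```text
now [0.5259 0.2059 0.2078] clock 11.6333 F [-0.07 -0.67 -0.21] open 0.08742286362773566
shift [ 0.1318  0.0022 -0.3049] turn [-0.02 -0.    0.19]
top yellow_grip [428.2 212.6] 0.92 [ 0.5532 -0.0955  0.092 ]
top green_mark [400.9 223.3] 0.75 [ 0.5446 -0.0655  0.067 ]
top red_grip [336.4 230.5] 0.6 [0.5318 0.0177 0.092 ]
top blue_grip [529.7 256.1] 0.57 [ 0.4983 -0.2176  0.092 ]
side yellow_grip [376.4 316.5] 0.8 [ 0.5522 -0.0941  0.092 ]
side green_mark [355.8 314.4] 0.44 [ 0.5438 -0.0598  0.067 ]
side red_grip [326.8 262.9] 0.82 [0.5369 0.0148 0.092 ]
side blue_grip [384.2 419.8] 0.91 [ 0.4985 -0.2168  0.092 ]
top green 1.16 36.6 line 1.22 yellow extent [-14.25  12.75] line-green mm 0.06
side green -2.18 35.6 line -0.27 yellow extent [-19.5   10.75] line-green mm 1.9
```

View pics/m_e.png

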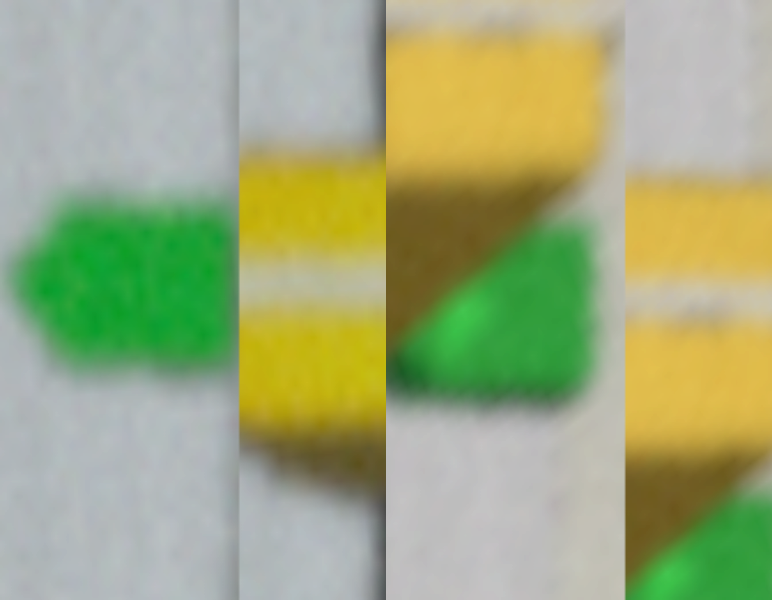

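View pics/e.png

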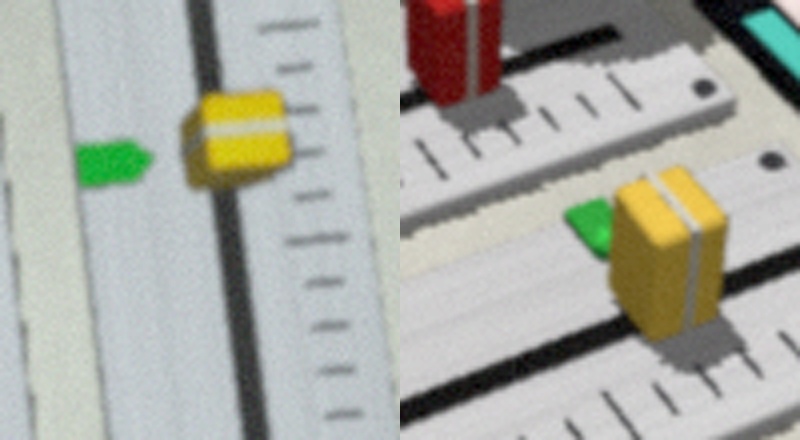

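The rectified top view puts the line at row 283 and the clip at row 283. The side view gives 299 against about 304 (0.4 mm, clip partly hidden). Nothing is touching the desk, so I'm handing in.

```bash
python3 -c "
from plant import ctrl
print(ctrl.close_job())"
```

```text
the job is handed in; nothing more can be done
None
```

I gripped the yellow fader and slid it about 74 mm along its track to the green pointer. The first push went about 2.3 mm too far, so I regrasped and pulled it back. I then let go, moved the arm clear and handed in at about 12 s.

**Top camera:** the white line is within about 0.1 mm of the pointer's centre.

**Side camera:** reading the rectified picture by eye gives about 0.4 mm. The automatic figure there was 1.9 mm. I discounted it because the fader partly hides the pointer in that view, so the two cameras don't fully agree.

**Red and blue faders:** the detector put both within about 3 mm along the track (scatter up to about 4 mm) of where they started. That is its usual scatter, and the gripper stayed clear of them. I saw no sign that either moved.

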